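# Layer a breakfast slider in the sandwich press and shut the lid on it

### The arm

A 7-joint arm with a two-finger parallel gripper is mounted at the origin on the work surface. World frame = base frame: x ahead of the robot, y to its left, z up, the work surface at z = 0. Lengths are in mm, angles in rad, forces in N, time in s.
With the tool pointing down it reaches from about 425 to 875 mm from the base axis. Payload 4.7 kg.
Tool frame: the origin (TCP) lies on the centre line of the jaws, within the pads' length; the fingertips stand 17 mm ahead of it and the grasp point (between the pads) lies 2 mm behind it; z points along the fingers, y is the line along which they close (so a half turn about z gives the same grasp; the last joint's range is limited). The gripper opens to 85 mm and grips with 20 to 120 N. Pads are 22 mm wide; open, the fingers measure 114 mm over their backs; the gripper's body (76 mm by 85 mm) begins 54 mm behind the grasp point. The pads swing forward as they close: fully open they stand 13 mm farther back than shut.
Start: joints at [-1.181, 0.321, -0.07, 1.45, 0.023, 1.371, -0.057], TCP at [238.587, 604.648, 248.349] pointing down, gripper open.
Joint ranges: [-2.86, 2.86], [-0.3, 2.09], [-1.38, 1.24], [0.06, 2.45], [-1.56, 4.7], [0.09, 2.05], [-2.69, 2.69]. Speed limits (rad/s): [2.57, 2.57, 3.14, 3.14, 3.14, 3.14, 3.14].

### API

Orientations are given as a unit quaternion [x, y, z, w].
In Python, from rig import env gives the robot as it stands. The module is installed in compiled form; this text tells all that it offers.
- The arm moves only by the tool jog_arm, never from a script. Its arguments are lists of equal length, an entry for each row: "gripper": the gripper command: -1 is fully open, 1 is shut, values between are in proportion; "linear": the shift along the world's x, y, z in cm, a list of three; "twist": the turn, a rotation vector about the world's x, y, z in rad, a list of three. A call has 1 to 12 rows; each row is the pose to reach, as a shift and turn from the pose commanded when the call began; what a row does not reach only later rows make up. A row lasts 1/10 s, in which the tool goes at most 50 mm and 8.59 degrees, less where a joint would pass 70% of its speed; a pose out of reach is approached as far as the arm can. A call with a gripper value outside its range is refused whole. The fingers move at their own pace and stop on an object; "newtons" is the grip in N (left out, the last holds). Time passes only in rows, so rows that repeat a pose let the fingers close. It gives the time, the measured TCP pose, the force, the opening and the grip force at its end, in the units of the state.
- env.sense(): the state, without advancing time (a new reading comes with each control period).
- env.capture(name): name is "side" or "top" or "wrist"; returns a dict with "img" (400x640x3 uint8, red, green, blue), "z_map" (400x640 float32, mm along the optical axis (not along the pixel's ray), 0 where there is no reading), "camera_matrix" (3x3 intrinsics, pixels), "k1" (the pictures are not rectified: a ray, as slopes to the right and down, at radius r is drawn at 1 + k1 r^2 times it, then the intrinsics apply), "R" (3x3) and "t" (3): a world point X has camera coordinates R X + t. Camera axes: x right, y down, z forward; pixel columns grow to the right and rows downward; lengths in mm; the calibration is good to about 2 mm. A picture is of the moment at which its call begins.
- env.close_job(): hands the job in; it is judged then, once.
The state is a dict: "t": time; "q": joint angles; "qvel": joint speeds; "joint_torque": joint torques, N m; "eef_pos": TCP position; "ee_rot": TCP orientation; "contact_force": force on the tool from outside, world axes, zero at the start; "wrist_torque": the same for the moment, N m; "opening": finger opening in mm; "finger_force": force on a finger pad.
Only numpy, scipy, OpenCV 4.12 (cv2) and the standard library are available. Lean on these libraries where they do the work, as an engineer would, in place of code of your own. Each camera call takes 0.05 s, during which the arm holds its last target. There are 200 camera calls.

### The job

Finish the slider that has been started in the open sandwich press: lay the hash-brown patty flat and neatly centred on the bun base that already lies on the lower plate, then the domed bun top on the patty, dome up and centred as well. Then bring the lid down under control and never letting it drop, until it rests on the stack with all the layers still in line, and let go; leave the mug and the pepper mill where they are.

Things in the scene. Friction and masses are not known exactly. Their poses are not given: they have to be found in the camera images.
- base_centre (a point): Bun base, the lower half of a small burger bun: a flat disc 62 mm across and 15 mm thick, pale flat cut face up, lying loose on the lower plate of the press. The point is its centre, 7.5 mm below its top. Its z axis points up.
- patty_centre (a point): Hash-brown patty (frozen, rigid): a flat round disc 60 mm across and 13 mm thick, the same on both faces, lying on the chopping board. The point is its centre, half-way up.
- crown_centre (a point): Bun top: a disc 62 mm across and 22 mm high with a flat underside and a domed top; its side is upright from 2 to 11 mm above the underside, then rounds in to a flat about 36 mm across. It lies on the chopping board, dome up. The point is its centre, 11 mm above its underside. Its z axis points to the dome.
- plate_middle (a point): Middle of the upper face of the press's flat lower cooking plate (170 x 214 mm), 50 mm above the worktop; a rim 3 mm high runs round the plate. The press is fixed to the worktop. Axes are those of the press: x from its front (handle side) to the hinge at its back, y along the hinge, z up.
- lid_hinge (a point): Point on the lid's hinge axis, midway between the two hinge towers at the back of the press: 115 mm behind plate_middle (along the press's x) and 44 mm above it. The hinge axis runs along the press's y.
- lid_handle (a point): Middle of the lid's handle, a round black bar 18 mm thick, parallel to the hinge, 230 mm free between the two side arms; it turns with the arm. At joint angle t it is 235*cos(t) mm in front of the hinge axis and 235*sin(t) mm above it. At least 25 mm is free all round the bar.
- press_lid (a joint): Angle of the lid's arm in rad: 0 shut on the bare plate, grows as it opens, stop at 1.85. It starts open just beyond upright and stays there; past upright it falls if let go (lid 0.7 kg, under 5 N at the handle). The upper plate (170 x 222 mm) hangs in the arm on a free pivot 115 mm from the hinge and settles level on what lies below; resting on the full 50 mm stack the joint reads about 0.40.
- board: Wooden chopping board 270 x 150 x 16 mm, fixed to the worktop; its top is 16 mm above the worktop. Origin at the middle of its underside, x along its length. Patty and bun top lie on it about 130 mm apart along its length, either one nearer the robot.
- mug: White mug, 82 mm across, 95 mm high, origin at the middle of its underside. Bystander.
- pepper_mill: Black pepper mill, 54 mm across, 139 mm high, origin at the middle of its underside. Bystander.
- toaster: Black two-slot toaster, 290 mm long (its y), 170 mm wide, 180 mm high, fixed, on the robot's left. Origin at the middle of its underside.

How it is judged (in metres and radians):
On the way, in this order (a step that is already met when the one before it is completed fails the run):
1. the patty lies flat on the bun base, let go, their centres within 12 mm (horizontal distance between patty_centre and base_centre below 0.012 m and z of patty_centre in the frame of base_centre between 0.01 and 0.018 m and contact force between the fingers and anything else below 0.3 N), for 0.2 s.
2. the bun top lies on the patty, dome up, let go, its centre within 12 mm of the base's, the lid still open (horizontal distance between crown_centre and base_centre below 0.012 m and z of crown_centre in the frame of base_centre between 0.027 and 0.036 m and angle between crown_centre's own z axis and vertical below 0.2 rad and contact force between the fingers and anything else below 0.3 N and value of joint press_lid above 1 rad), for 0.2 s.
At the end, for the whole second after the job is handed in: Patty flat on the bun base and bun top dome up on the patty, each within 12 mm of the base's centre and level within 0.2 rad, the base within 35 mm of the middle of the lower plate, and the lid at rest on the stack (joint between 0.30 and 0.47 rad) (horizontal distance between base_centre and plate_middle below 0.035 m and horizontal distance between each of patty_centre, crown_centre and base_centre below 0.012 m and z of patty_centre in the frame of base_centre between 0.01 and 0.018 m and z of crown_centre in the frame of base_centre between 0.027 and 0.036 m and angle between each of crown_centre, base_centre's own z axis and vertical below 0.2 rad and value of joint press_lid between 0.3 and 0.47 rad and velocity of joint press_lid between -0.05 and 0.05 rad/s); the robot touches nothing.
It fails at once if the lid is let drop or slammed (faster than 2 rad/s downwards) (velocity of joint press_lid below -2 rad/s).
It fails at once if the mug is moved more than 25 mm (distance of mug from where it was at the start of the episode above 0.025 m).
It fails at once if the pepper mill is moved more than 25 mm or tipped (distance of pepper_mill from where it was at the start of the episode above 0.025 m or angle between pepper_mill's own z axis and vertical above 0.4 rad).
It also fails if it takes over 61 s, if anything falls off the work surface, if the arm or the gripper's body presses on something with over 40 N, if the wrist force passes 120 N, or if a joint passes its speed limit or range.

## Working session

There is one attempt and no reset: what is moved stays moved. The work goes in short steps, Python scripts to look and compute and a tool call to move; the robot and the scene stay as the last step left them, time stands still between calls to the robot, and variables do not carry over. Pictures are saved under pics/ and viewed, at most 10 in all, crops included, and the job is handed in when it is done.

Besides the shell and the picture viewer there is one more tool, called by a JSON object that holds its "method" and its "body". jog_arm: Moves the arm, as the interface text tells. Its arguments: {"type":"object","properties":{"gripper":{"type":"array"},"linear":{"type":"array"},"twist":{"type":"array"},"newtons":{"type":"number"}},"required":["gripper","linear","twist"]}

```bash
mkdir -p pics
cat > h.py <<'E'
import numpy as np,cv2
from rig import env
def cap(n,save=None):
    c=env.capture(n)
    if save: cv2.imwrite('pics/'+save,c['img'][:,:,::-1])
    return c
def rays(c,px):
    K=np.array(c['camera_matrix']);px=np.atleast_2d(px).astype(float)
    d=np.c_[(px[:,0]-K[0,2])/K[0,0],(px[:,1]-K[1,2])/K[1,1]];u=d.copy()
    for _ in range(20): u=d/(1+c['k1']*(u**2).sum(1,keepdims=True))
    return np.c_[u,np.ones(len(u))]
def onplane(c,px,z):
    R=np.array(c['R']);t=np.array(c['t']);r=rays(c,px)@R;o=-R.T@t
    return o+r*((z-o[2])/r[:,2])[:,None]
def cloud(c):
    v,u=np.mgrid[0:400,0:640];px=np.c_[u.ravel(),v.ravel()]
    z=c['z_map'].ravel();P=rays(c,px)*z[:,None]
    return ((P-np.array(c['t']))@np.array(c['R'])).reshape(400,640,3)
E
python3 - <<'E'
from h import *
a=cap('top','top.png');b=cap('side','side.png')
np.savez('s0.npz',ct=cloud(a),cs=cloud(b),it=a['img'],is_=b['img'],zt=a['z_map'],zs=b['z_map'])
for c in(a,b): print(-np.array(c['R']).T@c['t'],np.array(c['R']).round(2).tolist())
s=env.sense();print(s['eef_pos'],s['ee_rot'],s['opening'],s['contact_force'])
E
```

```text
[ 294.20177427  110.07208136 1519.56113559] [[0.0, -1.0, -0.02], [-0.98, -0.0, -0.19], [0.19, 0.02, -0.98]]
[-173.8037777  -753.34111327  874.48953512] [[0.77, -0.64, 0.02], [-0.34, -0.44, -0.83], [0.54, 0.63, -0.56]]
[238.44106388 604.20156413 247.33508745] [ 1.86781578e-01  9.82401094e-01 -8.48571797e-04 -1.09890724e-04] 85.43542468598379 [ 0.21127978 -0.07168921  0.52545669]
```

View pics/top.png

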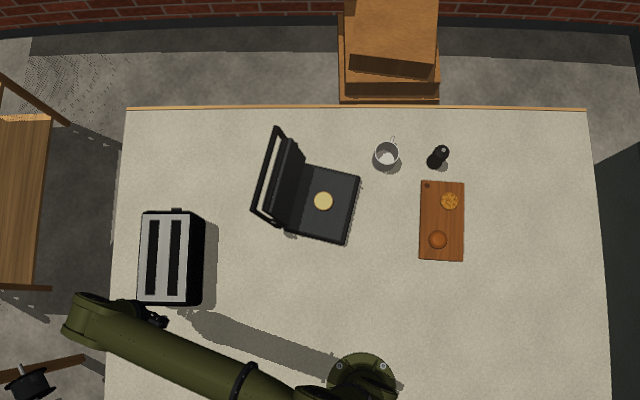

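View pics/side.png

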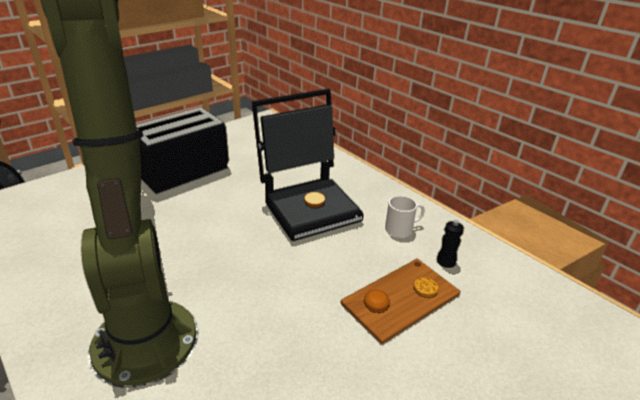

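The top view shows the base at about (323,201), the patty at (450,201), the bun top at (438,240), the mug at (387,155) and the mill at (438,157). The press opens to the left, with its hinge and handle on the +y side. The side view agrees, with the lid standing just past upright.

```bash
python3 - <<'E'
from h import *
for n,seeds in (('top',dict(base=(323,201),patty=(450,201),crown=(438,240))),('side',dict(base=(315,199),patty=(427,286),crown=(377,300)))):
    c=cap(n);hsv=cv2.cvtColor(c['img'],cv2.COLOR_RGB2HSV);C=cloud(c)
    for k,(u,v) in seeds.items():
        z={'base':65,'patty':29,'crown':27}[k]
        print(n,k,'hsv',hsv[v,u],'cloud',C[v,u].round(),'ray',onplane(c,(u,v),z)[0].round())
        # height-based mask near seed
        P=C[v,u];lo={'base':58,'patty':23,'crown':25}[k]
        m=(np.hypot(*(C[...,:2]-onplane(c,(u,v),z)[0,:2]).transpose(2,0,1))<55)&(C[...,2]>lo)&(c['z_map']>0)&(C[...,2]<lo+25)
        p=C[m];
        if len(p)>5:
            (x,y),r=cv2.minEnclosingCircle(p[:,:2].astype(np.float32)); print('   n',len(p),'mean',p.mean(0).round(1),'circ',round(x,1),round(y,1),round(r,1),'zmax',p[:,2].max().round(1))
    if n=='top':
        hand=[C[v,u].round() for u,v in((278,128),(252,210),(266,165),(387,160),(440,150))];print(hand)
        K=C[...,2]; reg=(C[...,1]>100)&(C[...,1]<520)&(C[...,0]>450)&(C[...,0]<900)
        # plate: heights 47..56
        m=reg&(K>44)&(K<56)&(hsv[...,2]<110); p=C[m]; print('plate',len(p),cv2.minAreaRect(p[:,:2].astype(np.float32)))
        m=reg&(K>305)&(K<350); p=C[m]; print('bar',len(p),p.mean(0),cv2.minAreaRect(p[:,:2].astype(np.float32)),p[:,2].max())
        for nm,(u0,u1,v0,v1) in dict(mug=(365,410,130,180),mill=(420,455,138,175)).items():
            p=C[v0:v1,u0:u1].reshape(-1,3);p=p[(p[:,2]>60)&(p[:,2]<160)];print(nm,len(p),p.mean(0),p.max(0),p.min(0))
        p=C[reg&(K>8)&(K<21)&(C[...,1]<60)] 
        h=(hsv[...,0]<18)&(hsv[...,1]>110)&(K>10)&(K<22)&(C[...,1]<150)&(C[...,1]>-350)&(C[...,0]>350)&(C[...,0]<850);print('board',cv2.minAreaRect(C[h][:,:2].astype(np.float32)))
E
python3 - <<'E'
import cv2;i=cv2.imread('pics/top.png')[110:270,230:390]
cv2.imwrite('pics/press.png',cv2.resize(i,None,fx=3.7,fy=3.7))
E
```

```text
top base hsv [ 24  99 190] cloud [594. 124.  71.] ray [595. 124.  65.]
   n 285 mean [597.9 125.6  66.3] circ 596.5 124.1 51.6 zmax 76.8
top patty hsv [ 17 196 164] cloud [ 603. -302.   29.] ray [ 603. -302.   29.]
   n 243 mean [ 602.9 -297.4   29.6] circ 602.6 -302.4 53.6 zmax 40.4
top crown hsv [ 13 195 144] cloud [ 471. -254.   35.] ray [ 471. -256.   27.]
   n 266 mean [ 473.2 -252.3   35.7] circ 470.1 -253.6 35.4 zmax 48.4
[array([746., 246., 333.]), array([515., 310., 334.]), array([639., 276., 335.]), array([753., -97.,   4.]), array([ 749., -252.,  128.])]
plate 2034 ((594.6254272460938, 310.54364013671875), (262.37445068359375, 425.60076904296875), 1.7245771884918213)
bar 543 [630.90292506 280.44889775 332.01073017] ((628.94384765625, 263.1607666015625), (53.24258041381836, 248.0966339111328), 75.9817123413086) 341.76732074709025
mug 270 [754.71153041 -84.89126064  83.83360667] [817.211336   -42.42116761 103.42214608] [ 708.64510335 -125.27043219   60.23054569]
mill 265 [ 741.01994499 -253.87143486  112.27154307] [ 768.29365351 -232.63484026  146.49591499] [ 721.86976765 -282.89392291   60.50610201]
board ((541.5187377929688, -274.01593017578125), (148.63572692871094, 269.41009521484375), 86.19621276855469)
side base hsv [ 22 110 235] cloud [594. 116.  67.] ray [595. 118.  65.]
   n 223 mean [593.8 119.4  64.8] circ 596.6 121.0 34.2 zmax 69.0
side patty hsv [ 18 208 207] cloud [ 605. -303.   29.] ray [ 605. -303.   29.]
   n 373 mean [ 601.2 -302.4   29.4] circ 614.6 -302.5 42.1 zmax 34.1
side crown hsv [ 15 225 189] cloud [ 467. -263.   38.] ray [ 475. -257.   27.]
   n 417 mean [ 467.9 -260.8   35.3] circ 473.4 -257.4 31.6 zmax 42.4
```

View pics/press.png

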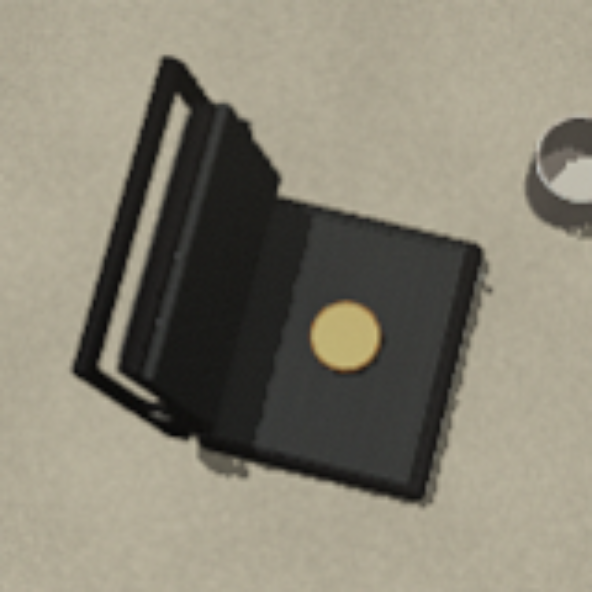

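The crop shows the base centred on the plate at crop pixel (345,335). The bar runs from (170,60) to (80,370), and the lid is well clear of the base. I'm moving over the patty now.

{"method": "jog_arm", "body": {"gripper": [-1,-1,-1,-1,-1,-1,-1,-1,-1,-1,-1,-1], "linear": [[1.8,-4.5,1],[3.6,-9,2],[5.4,-13.5,3],[7.2,-18,3],[9,-22.5,3],[10.8,-27,3],[12.6,-31.5,3],[14.4,-36,3],[16.2,-40.5,3],[18,-45,3],[20,-49.5,2],[21.5,-53.5,1]], "twist": [[0,0,0.1],[0,0,0.115],[0,0,0.115],[0,0,0.115],[0,0,0.115],[0,0,0.115],[0,0,0.115],[0,0,0.115],[0,0,0.115],[0,0,0.115],[0,0,0.115],[0,0,0.115]], "newtons": 40}}

```text
t: 1.4
eef_pos: [454.4, 67.1, 258.6]
ee_rot: [0.131, 0.991, 0.0, 0.001]
contact_force: [1.0, 0.5, 0.0]
opening: 85.5
finger_force: 0.0
```

{"method": "jog_arm", "body": {"gripper": [-1,-1,-1,-1,-1,-1,-1,-1,-1,-1,-1,-1], "linear": [[2,-4.5,0],[4,-9,-1],[6,-13.5,-2],[8,-18,-3],[10,-22.5,-4],[12,-27,-5],[13.5,-31.5,-6],[14.9,-36,-6],[14.9,-37,-6],[14.9,-37,-6],[14.9,-37,-6],[14.9,-37,-6]], "twist": [[0,0,0],[0,0,0],[0,0,0],[0,0,0],[0,0,0],[0,0,0],[0,0,0],[0,0,0],[0,0,0],[0,0,0],[0,0,0],[0,0,0]]}}

```text
t: 2.6
eef_pos: [603.3, -297.7, 198.6]
ee_rot: [0.128, 0.992, 0.001, 0.0]
contact_force: [0.4, 0.1, 0.1]
opening: 85.4
finger_force: 0.0
```

Run:
```python
from h import *
c=cap('wrist','w1.png');s=env.sense();print(s['t'],s['eef_pos'],s['ee_rot'],s['q'])
hsv=cv2.cvtColor(c['img'],cv2.COLOR_RGB2HSV);C=cloud(c);print('cam',-np.array(c['R']).T@c['t'])
for nm,z,(x0,y0) in(('patty',22,(603,-301)),('crown',22,(470,-256))):
    m=(np.hypot(C[...,0]-x0,C[...,1]-y0)<50)&(C[...,2]>z)&(C[...,2]<z+25)&(c['z_map']>0);p=C[m]
    print(nm,len(p),p.mean(0) if len(p) else '',cv2.minEnclosingCircle(p[:,:2].astype(np.float32)) if len(p) else '')
```

```text
2.65 [ 603.30658024 -297.71926904  198.73155554] [1.28405109e-01 9.91721279e-01 9.30057045e-04 4.08473800e-04] [-0.10730143  0.46473268  0.72130813  1.47741758 -0.31288344  1.31651573
  1.95340275]
cam [ 522.10466289 -277.56313099  324.26315196]
patty 2265 [ 603.38545371 -301.37997876   28.98742222] ((604.8378295898438, -301.32861328125), 30.325336456298828)
crown 3606 [ 475.6889095  -258.36013616   35.65561151] ((474.78521728515625, -257.83868408203125), 31.213851928710938)
```

View pics/w1.png

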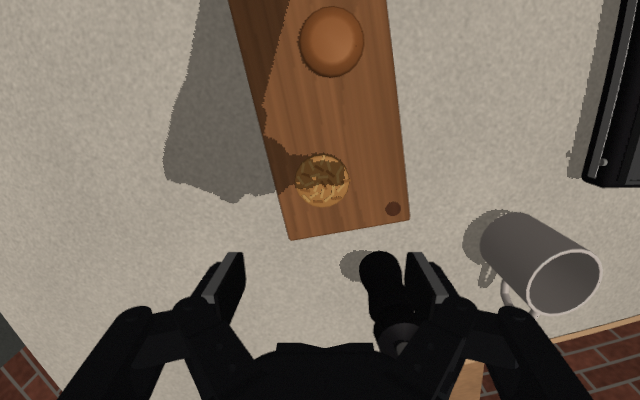

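The wrist view shows the patty at (322,180), the bun top at (331,42) and the open fingertips at about (235,255) and (415,255). I'll get the tip height from depth.

Run:
```python
from h import *
c=cap('wrist');s=env.sense();print(s['eef_pos']);C=cloud(c);e=s['eef_pos']
for u0,u1 in((190,246),(404,450)):
    p=C[245:330,u0:u1].reshape(-1,3);p=p[(p[:,2]>150)&(p[:,2]<230)];print(len(p),p[:,2].min()-e[2],np.percentile(p[:,2],[1,3,10])-e[2],p[p[:,2]<p[:,2].min()+8].mean(0)-e)
```

```text
[ 603.26151069 -297.99832161  198.8139287 ]
1922 -4.2859855672432445 [-2.56906033 -0.95387232  2.93298801] [-13.22737096 -42.22431578   0.62021288]
1858 -4.468315217372663 [-2.22265682 -0.2915904   3.01465192] [ 9.09517608 42.21340872  0.65808056]
```

{"method": "jog_arm", "body": {"gripper": [-1,-1,-1,-1,-1,-1,-1,-1,0,0.5,0.5,0.5], "linear": [[0.1,-0.3,-4],[0.1,-0.3,-8],[0.1,-0.3,-12],[0.1,-0.3,-14.5],[0.1,-0.3,-16],[0.1,-0.3,-16.8],[0.1,-0.3,-16.8],[0.1,-0.3,-16.8],[0.1,-0.3,-16.8],[0.1,-0.3,-16.8],[0.1,-0.3,-16.8],[0.1,-0.3,-16.8]], "twist": [[0,0,0],[0,0,0],[0,0,0],[0,0,0],[0,0,0],[0,0,0],[0,0,0],[0,0,0],[0,0,0],[0,0,0],[0,0,0],[0,0,0]], "newtons": 40}}

```text
t: 3.9
eef_pos: [604.6, -303.9, 32.1]
ee_rot: [0.13, 0.992, -0.0, 0.001]
contact_force: [-1.0, 1.1, 6.1]
opening: 57.9
finger_force: 42.9
```

Run:
```python
from h import *
c=cap('wrist','w2.png');s=env.sense();print(s['t'],s['eef_pos'],s['opening'],s['finger_force'],s['contact_force']);C=cloud(c);e=s['eef_pos']
m=(np.hypot(C[...,0]-e[0],C[...,1]-e[1])<60)&(C[...,2]>16)&(C[...,2]<35);p=C[m]
hsv=cv2.cvtColor(c['img'],cv2.COLOR_RGB2HSV);mm=m&(hsv[...,1]>120)&(C[...,2]>24);print(C[mm].mean(0),cv2.minEnclosingCircle(C[mm][:,:2].astype(np.float32)))
```

```text
3.95 [ 604.57040525 -303.86628501   32.1052001 ] 58.38394832720751 42.90036857128143 [-0.15886338  1.16101587  6.5180588 ]
[ 601.51957072 -303.8985208    29.06803969] ((609.36669921875, -299.21722412109375), 37.463340759277344)
```

View pics/w2.png

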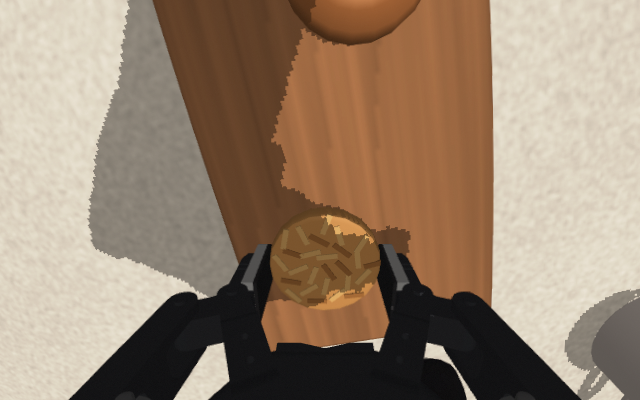

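The patty is gripped squarely, and the tips just touch the board. That puts them about 16 mm below the TCP at this opening. Now I'll lift and carry it.

{"method": "jog_arm", "body": {"gripper": [0.5,0.5,0.5,0.5,0.5,0.5,0.5,0.5,0.5,0.5,0.5,0.5], "linear": [[0,0,1],[0,0,4],[0,0,8],[0,2,12],[0,6,15],[0,10.5,16],[0,15,16],[0,19.5,16],[0,24,16],[0,28,16],[0,31,16],[0,32,16]], "twist": [[0,0,0],[0,0,0],[0,0,0],[0,0,0],[0,0,0],[0,0,0],[0,0,0],[0,0,0],[0,0,0],[0,0,0],[0,0,0],[0,0,0]]}}

```text
t: 5.15
eef_pos: [603.3, 21.7, 190.5]
ee_rot: [0.127, 0.992, 0.001, -0.0]
contact_force: [0.2, -0.5, -0.3]
opening: 58.4
finger_force: 43.0
```

Run:
```python
from h import *
s=env.sense();print(s['t'],s['eef_pos'],s['opening'],s['contact_force'],s['q'])
for n in('top','side','wrist'):
    c=cap(n,'w3.png' if n=='wrist' else None);hsv=cv2.cvtColor(c['img'],cv2.COLOR_RGB2HSV);C=cloud(c)
    g=(hsv[...,1]>60)&(hsv[...,2]>100)&(hsv[...,0]>14)&(hsv[...,0]<32)&(np.hypot(C[...,0]-595,C[...,1]-121)<45)&(C[...,2]<80)
    nn,l,st,ce=cv2.connectedComponentsWithStats(g.astype(np.uint8));
    if nn<2: print(n,'none');continue
    k=1+st[1:,4].argmax();v,u=np.nonzero(l==k);q=onplane(c,np.c_[u,v],65)[:,:2].astype(np.float32)
    print(n,st[k],onplane(c,ce[k],65)[0],cv2.minEnclosingCircle(q),C[l==k].mean(0))
```

```text
5.15 [603.33173546  21.71312559 190.50518727] 58.354546223396405 [ 0.21104185 -0.48817371 -0.29072855] [-0.61472739  0.29228117  0.64392094  1.6690448  -0.18618358  1.24197745
  1.38550412]
top [314 191  19  19 286] [597.61138967 124.2981892   65.        ] ((597.726806640625, 124.79508972167969), 31.635787963867188) [597.49297227 124.28629017  65.71211087]
side [304 193  22  12 199] [596.09963256 122.02755777  65.        ] ((597.274169921875, 122.15886688232422), 32.48213577270508) [596.21825871 122.16715435  64.97229081]
wrist [ 402  126   65   64 3286] [596.53562349 121.57838537  65.        ] ((598.0250244140625, 121.44558715820312), 30.074478149414062) [596.6883942  121.45240378  65.38584393]
```

View pics/w3.png

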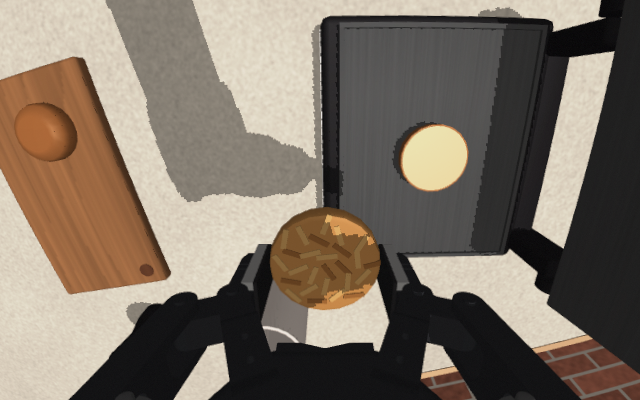

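The wrist view shows the patty in the fingers at (325,258) and the base at (434,157), which places the base at (597,122). I'll move above it.

{"method": "jog_arm", "body": {"gripper": [0.5,0.5,0.5,0.5,0.5,0.5,0.5], "linear": [[-0.2,3.5,0],[-0.4,7,-2],[-0.6,9.5,-5],[-0.6,10,-8],[-0.6,10,-9],[-0.6,10,-9],[-0.6,10,-9]], "twist": [[0,0,0],[0,0,0],[0,0,0],[0,0,0],[0,0,0],[0,0,0],[0,0,0]]}}

```text
t: 6.0
eef_pos: [598.9, 113.9, 101.7]
ee_rot: [0.132, 0.991, -0.0, 0.001]
contact_force: [0.6, -0.0, 0.1]
opening: 58.3
finger_force: 43.0
```

```bash
cat > near.py <<'E'
from h import *
s=env.sense();print(s['t'],s['eef_pos'],s['opening'],s['contact_force'],s['q'].round(2) if hasattr(s['q'],'round') else s['q'])
E
python3 near.py
```

```text
6.0 [598.87472005 113.85663758 101.73727566] 58.25439001162449 [ 0.56743607 -0.04178969  0.10751583] [-0.71  0.39  0.58  1.74 -0.23  1.08  1.26]
```

{"method": "jog_arm", "body": {"gripper": [0.5,0.5,0.5,0.5], "linear": [[-0.1,0.7,-0.8],[-0.1,0.7,-1],[-0.1,0.7,-1],[-0.1,0.7,-1]], "twist": [[0,0,0],[0,0,0],[0,0,0],[0,0,0]]}}

```text
t: 6.4
eef_pos: [596.7, 123.6, 90.6]
ee_rot: [0.13, 0.992, 0.0, 0.0]
contact_force: [-0.6, -0.7, 0.8]
opening: 58.1
finger_force: 43.0
```

```bash
python3 near.py
```

```text
6.4 [596.72127154 123.62465634  90.64318285] 58.13174813458031 [-0.63817898 -0.65347716  0.79144134] [-0.71  0.4   0.57  1.75 -0.24  1.06  1.25]
```

{"method": "jog_arm", "body": {"gripper": [0.5,0.5,0.5,0.5,-0.5,-0.6,-0.7,-0.7,-0.7,-0.7,-0.7,-0.7], "linear": [[0,-0.2,-0.4],[0,-0.2,-0.8],[0,-0.2,-0.8],[0,-0.2,-0.8],[0,-0.2,-0.8],[0,-0.2,-0.8],[0,-0.2,-0.8],[0,-0.2,-0.5],[0,-0.2,0.5],[0,-0.2,3],[0,-0.2,7],[0,-0.2,10]], "twist": [[0,0,0],[0,0,0],[0,0,0],[0,0,0],[0,0,0],[0,0,0],[0,0,0],[0,0,0],[0,0,0],[0,0,0],[0,0,0],[0,0,0]]}}

```text
t: 7.6
eef_pos: [597.2, 121.5, 193.3]
ee_rot: [0.13, 0.991, 0.0, 0.001]
contact_force: [0.8, 0.6, 0.8]
opening: 72.6
finger_force: 0.0
```

{"method": "jog_arm", "body": {"gripper": [-1,-1,-1,-1,-1,-1,-1], "linear": [[0,-3,0],[0,-7,0],[0,-10,0],[0,-13,0],[0,-13,0],[0,-13,0],[0,-13,0]], "twist": [[0,0,0],[0,0,0],[0,0,0],[0,0,0],[0,0,0],[0,0,0],[0,0,0]]}}

```text
t: 8.3
eef_pos: [596.8, -6.8, 190.7]
ee_rot: [0.129, 0.992, 0.001, 0.0]
contact_force: [0.1, 0.1, 0.6]
opening: 85.2
finger_force: 0.0
```

```bash
python3 near.py
cat > disc.py <<'E'
from h import *
import sys
z0,z1=float(sys.argv[1]),float(sys.argv[2]);c=cap('wrist',sys.argv[3]);C=cloud(c)
m=(np.hypot(C[...,0]-597,C[...,1]-122)<45)&(c['z_map']>0)
for a,b in((57,66),(z0,z1)):
    p=C[m&(C[...,2]>a)&(C[...,2]<b)];print(a,b,len(p),p.mean(0) if len(p) else '',cv2.minEnclosingCircle(p[:,:2].astype(np.float32)) if len(p) else '',np.percentile(p[:,2],[5,50,95]) if len(p) else '')
p=C[m&(C[...,2]>z0)&(C[...,2]<z1)];A=np.c_[p[:,:2]-p[:,:2].mean(0),np.ones(len(p))];print('slope',np.linalg.lstsq(A,p[:,2],rcond=None)[0])
E
python3 disc.py 70 86 w4.png
```

```text
8.3 [596.79147594  -6.82737955 190.69367711] 85.17698029108772 [0.05631181 0.14019073 0.59610756] [-0.59  0.28  0.66  1.69 -0.18  1.24  1.43]
57 66 280 [583.01777057 101.48386649  62.600712  ] ((594.944580078125, 117.71800231933594), 30.43303108215332) [57.64000806 63.31890359 65.6602903 ]
70.0 86.0 3659 [594.19193662 118.95740665  77.95119187] ((596.5608520507812, 121.15050506591797), 30.800193786621094) [75.61831216 78.19081045 79.49880715]
slope [1.52154227e-02 2.47706578e-02 7.79511919e+01]
```

View pics/w4.png

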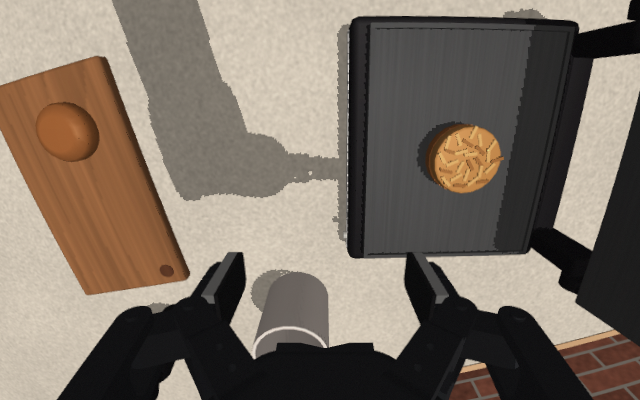

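The patty lies flat at z 78 and is centred at (596.6,121.2). The bun top is next.

{"method": "jog_arm", "body": {"gripper": [-1,-1,-1,-1,-1,-1,-1,-1,-1,-1], "linear": [[-2,-4,0],[-4,-8,0],[-6,-12,0],[-8,-16,0],[-10,-20,-1],[-12,-23,-3],[-12.2,-24.9,-6],[-12.2,-24.9,-8],[-12.2,-24.9,-8],[-12.2,-24.9,-8]], "twist": [[0,0,0],[0,0,0],[0,0,0],[0,0,0],[0,0,0],[0,0,0],[0,0,0],[0,0,0],[0,0,0],[0,0,0]]}}

```text
t: 9.35
eef_pos: [475.3, -256.3, 110.6]
ee_rot: [0.129, 0.992, 0.0, -0.0]
contact_force: [0.3, 0.2, 1.2]
opening: 85.6
finger_force: 0.0
```

```bash
python3 near.py;python3 - <<'E'
from h import *
c=cap('wrist');C=cloud(c)
p=C[(np.hypot(C[...,0]-474.8,C[...,1]+257.8)<40)&(C[...,2]>22)&(C[...,2]<42)];print(len(p),p.mean(0),cv2.minEnclosingCircle(p[:,:2].astype(np.float32)))
q=p[p[:,2]>37];print(len(q),cv2.minEnclosingCircle(q[:,:2].astype(np.float32)),p[:,2].max())
E
```

```text
9.35 [ 475.34473575 -256.29621228  110.62713178] 85.60823980858324 [0.33765428 0.19589916 1.2279957 ] [-0.27  0.26  0.81  1.91 -0.21  1.06  1.94]
4497 [ 469.9623039  -256.43782854   35.29375869] ((474.4980163574219, -257.6412353515625), 30.99332046508789)
2029 ((473.95458984375, -257.265380859375), 23.22381591796875) 40.07528774422126
```

{"method": "jog_arm", "body": {"gripper": [-1,-1,-1,-1,-1,-0.3,0.2,0.5,0.5,0.5,0.5], "linear": [[0,0,-3],[0,0,-5.5],[0,0,-7.2],[0,0,-7.7],[0,0,-7.7],[0,0,-7.7],[0,0,-7.7],[0,0,-7.7],[0,0,-7.7],[0,0,-7.7],[0,0,-7.7]], "twist": [[0,0,0],[0,0,0],[0,0,0],[0,0,0],[0,0,0],[0,0,0],[0,0,0],[0,0,0],[0,0,0],[0,0,0],[0,0,0]], "newtons": 40}}

```text
t: 10.5
eef_pos: [475.8, -257.7, 35.5]
ee_rot: [0.13, 0.992, 0.0, 0.001]
contact_force: [-1.2, 1.8, 9.0]
opening: 59.7
finger_force: 41.0
```

```bash
python3 near.py
```

```text
10.5 [ 475.79655126 -257.66811434   35.4755929 ] 59.70535612760331 [-1.20815836  1.76809318  8.9948929 ] [-0.21  0.38  0.76  1.96 -0.33  0.92  2.03]
```

{"method": "jog_arm", "body": {"gripper": [0.5,0.5,0.5,0.5,0.5], "linear": [[0,0,1],[0,0,4],[0,0,8],[0,0,12],[0,0,15.7]], "twist": [[0,0,0],[0,0,0],[0,0,0],[0,0,0],[0,0,0]]}}

```text
t: 11.0
eef_pos: [474.5, -257.8, 193.1]
ee_rot: [0.13, 0.991, 0.0, 0.001]
contact_force: [0.7, 0.2, -0.0]
opening: 59.1
finger_force: 43.3
```

```bash
python3 near.py;python3 - <<'E'
from h import *
c=cap('wrist','w5.png');C=cloud(c);e=env.sense()['eef_pos']
hsv=cv2.cvtColor(c['img'],cv2.COLOR_RGB2HSV);D=C-e
m=(np.hypot(D[...,0],D[...,1])<45)&(D[...,2]>-20)&(D[...,2]<20)&(hsv[...,1]>120);p=D[m];print(len(p),p[:,2].max(),cv2.minEnclosingCircle(p[:,:2].astype(np.float32)))
q=p[p[:,2]>p[:,2].max()-2.5];print(q.mean(0));A=np.c_[q[:,:2],np.ones(len(q))];print(np.linalg.lstsq(A,q[:,2],rcond=None)[0])
E
```

```text
11.0 [ 474.5245376  -257.82832222  193.10505078] 59.096827920669064 [ 0.6594614   0.20988569 -0.01054354] [-0.33  0.15  0.85  1.83 -0.12  1.22  1.87]
9283 14.771745130058036 ((-3.3981313705444336, 1.091796875), 32.19218063354492)
[10.34469597 19.16355151 13.49105409]
[-0.53829704  0.29127969 13.47762004]
```

View pics/w5.png

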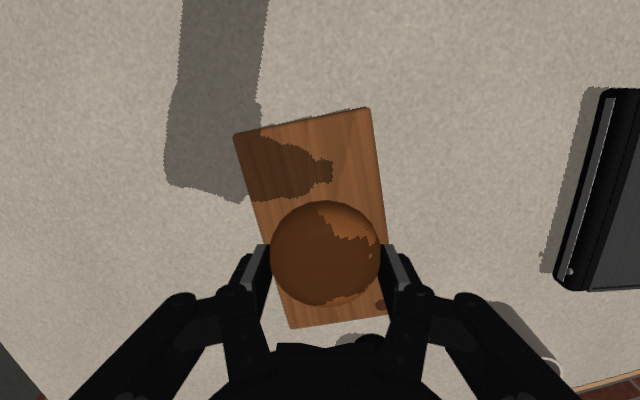

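The bun top is held symmetrically at (325,255). I'll carry it to above the stack.

{"method": "jog_arm", "body": {"gripper": [0.5,0.5,0.5,0.5,0.5,0.5,0.5,0.5,0.5,0.5,0.5,0.5], "linear": [[1.4,4,0],[2.8,8,0],[4.2,12,0],[5.6,16,0],[7,20,0],[8.4,24,0],[9.8,28,0],[11.2,32,0],[12,35.5,-2],[12.3,37.5,-5],[12.3,37.9,-7],[12.3,37.9,-7.5]], "twist": [[0,0,0],[0,0,0],[0,0,0],[0,0,0],[0,0,0],[0,0,0],[0,0,0],[0,0,0],[0,0,0],[0,0,0],[0,0,0],[0,0,0]]}}

```text
t: 12.25
eef_pos: [595.9, 122.9, 113.2]
ee_rot: [0.129, 0.992, -0.001, -0.002]
contact_force: [-0.1, -0.1, -0.4]
opening: 59.0
finger_force: 43.3
```

{"method": "jog_arm", "body": {"gripper": [0.5,0.5,0.5], "linear": [[0,0,-0.3],[0,0,-0.5],[0,0,-0.5]], "twist": [[0,0,0],[0,0,0],[0,0,0]]}}

```text
t: 12.55
eef_pos: [598.3, 120.7, 111.6]
ee_rot: [0.131, 0.991, 0.0, 0.001]
contact_force: [-1.0, 0.7, -0.6]
opening: 59.1
finger_force: 43.3
```

```bash
python3 near.py;python3 - <<'E'
from h import *
c=cap('wrist');C=cloud(c);e=env.sense()['eef_pos']
hsv=cv2.cvtColor(c['img'],cv2.COLOR_RGB2HSV);D=C-e
m=np.zeros((400,640),bool);m[195:312,272:378]=1
m&=(hsv[...,1]>150)&(hsv[...,0]<22)&(hsv[...,2]>40)
p=D[m];print(len(p),np.percentile(p[:,2],[2,50,98]),cv2.minEnclosingCircle(p[:,:2].astype(np.float32)))
q=p[p[:,2]>np.percentile(p[:,2],98)-1.2];print(len(q),q.mean(0),cv2.minEnclosingCircle(q[:,:2].astype(np.float32)))
E
```

```text
12.55 [598.33615766 120.69897987 111.60195196] 59.14020465655613 [-0.98964869  0.67091222 -0.61940985] [-0.72  0.37  0.58  1.73 -0.23  1.1   1.24]
9866 [-35.57925515   0.74131545   3.31530136] ((-27.977336883544922, 4.67829704284668), 55.49077224731445)
2840 [-3.3588068   0.07349762  4.72213867] ((-32.01460266113281, 6.4093804359436035), 51.1307258605957)
```

{"method": "jog_arm", "body": {"gripper": [0.5,0.5,0.5,0.5,0.5], "linear": [[0.1,0,-0.6],[0.1,0,-1],[0.1,0,-1.1],[0.1,0,-1.2],[0.1,0,-1.2]], "twist": [[0,0,0],[0,0,0],[0,0,0],[0,0,0],[0,0,0]]}}

```text
t: 13.1
eef_pos: [598.5, 121.6, 98.2]
ee_rot: [0.13, 0.992, -0.0, -0.0]
contact_force: [-0.8, -0.1, -0.2]
opening: 59.1
finger_force: 43.3
```

```bash
python3 near.py
```

```text
13.1 [598.48943899 121.63775544  98.15566121] 59.10952412311048 [-0.79711371 -0.05574444 -0.19012507] [-0.71  0.39  0.57  1.74 -0.24  1.08  1.25]
```

{"method": "jog_arm", "body": {"gripper": [0.5,0.5,-0.5,-0.6,-0.7,-0.7,-0.7,-0.7,-0.7,-0.7,-0.7], "linear": [[0,0,-0.1],[0,0,-0.1],[0,0,-0.1],[0,0,-0.1],[0,0,-0.1],[0,0,-0.1],[0,0,0.3],[0,0,1.5],[0,0,4],[0,0,8],[0,0,12]], "twist": [[0,0,0],[0,0,0],[0,0,0],[0,0,0],[0,0,0],[0,0,0],[0,0,0],[0,0,0],[0,0,0],[0,0,0],[0,0,0]]}}

```text
t: 14.2
eef_pos: [598.3, 121.4, 220.3]
ee_rot: [0.13, 0.991, -0.0, -0.0]
contact_force: [0.5, 0.1, -0.0]
opening: 72.6
finger_force: 0.0
```

{"method": "jog_arm", "body": {"gripper": [-0.7,-0.7,-0.7,-0.7,-0.7,-0.7,-0.7,-0.7], "linear": [[0,-3,2],[0,-6,5],[0,-9,9],[0,-12,13],[0,-13,17],[0,-13,20],[0,-13,20],[0,-13,20]], "twist": [[0,0,0],[0,0,0],[0,0,0],[0,0,0],[0,0,0],[0,0,0],[0,0,0],[0,0,0]]}}

```text
t: 15.0
eef_pos: [598.6, -8.7, 419.5]
ee_rot: [0.13, 0.991, 0.0, 0.001]
contact_force: [-0.3, 0.5, -0.8]
opening: 72.4
finger_force: 0.0
```

```bash
python3 near.py; python3 disc.py 84 106 w6.png
python3 - <<'E'
from h import *
c=cap('wrist');C=cloud(c)
for n in ('wrist','top','side'):
  c=cap(n);C=cloud(c);K=C[...,2]
  p=C[(K>314)&(K<345)&(C[...,0]>480)&(C[...,0]<790)&(C[...,1]>215)&(C[...,1]<345)&(c['z_map']>0)]
  if len(p)<20: print(n,len(p));continue
  l=cv2.fitLine(p[:,:2].astype(np.float32),cv2.DIST_HUBER,0,.01,.01).ravel();t=(631-l[2])/l[0]
  print(n,len(p),'yaw',np.degrees(np.arctan2(l[1],l[0])),'at x631 y',l[3]+t*l[1],'xr',np.percentile(p[:,0],[1,99]),'z',np.percentile(p[:,2],[5,50,95]))
E
```

```text
15.0 [598.64192178  -8.66626913 419.50047008] 72.43680491732215 [-0.3180435   0.50820577 -0.7948387 ] [-0.59  0.21  0.7   1.3  -0.14  1.67  1.39]
57 66 42 [582.86295385 102.68436129  63.11642856] ((591.33837890625, 114.65682983398438), 28.878557205200195) [58.78381416 64.12224253 65.790865  ]
84.0 106.0 1176 [595.21289419 119.27048582  97.41023204] ((597.1910400390625, 121.56903839111328), 30.885168075561523) [ 90.31871062  98.63773938 101.11900879]
slope [3.31095208e-02 4.61102073e-02 9.74102320e+01]
wrist 1650 yaw -12.875111 at x631 y 271.20044 xr [666.57109027 752.51023628] z [318.55104717 327.93579135 333.86025278]
top 535 yaw -14.441748 at x631 y 280.44577 xr [513.72406802 750.68713957] z [324.61369321 333.2548657  337.56397666]
side 504 yaw -14.021755 at x631 y 275.6681 xr [511.95351403 752.18713171] z [320.30719207 330.44035162 336.51910026]
```

View pics/w6.png

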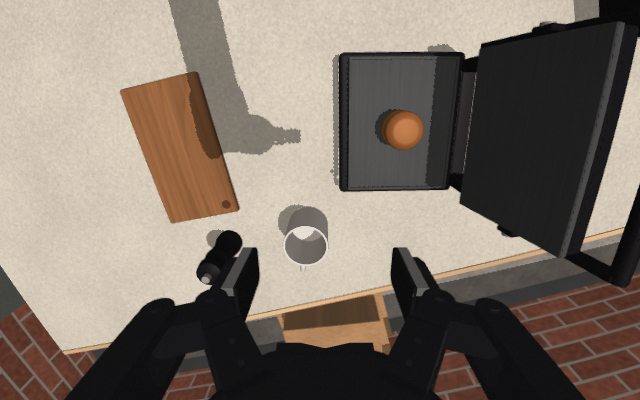

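The stack is straight, with the bun top at (597.2,121.6) and its top at z 101. Next I need the lid geometry.

Run:
```python
from h import *
a=np.radians(-14.2);v=np.array([np.cos(a),np.sin(a)]);u=np.array([-v[1],v[0]]);o=np.array([597,121.6])
for n in('wrist','side','top'):
  c=cap(n);C=cloud(c);hsv=cv2.cvtColor(c['img'],cv2.COLOR_RGB2HSV);ok=(c['z_map']>0)&(hsv[...,2]<90)
  S=(C[...,:2]-o)@u;V=(C[...,:2]-o)@v;Z=C[...,2]
  # arms
  for lo,hi in((-150,-105),(105,150)):
    for z0 in range(80,345,30):
      m=ok&(V>lo)&(V<hi)&(Z>z0)&(Z<z0+30)&(S>60)&(S<220)
      if m.sum()>8: print(n,lo,z0,m.sum(),'S',np.percentile(S[m],[5,50,95]).round(),'V',np.percentile(V[m],[5,50,95]).round(),'Z',Z[m].mean().round())
  m=ok&(Z>44)&(Z<58)&(S>-140)&(S<120)&(abs(V)<140);print(n,'plate S',np.percentile(S[m],[.5,2,98]).round(),'V',np.percentile(V[m],[.5,2,98,99.5]).round())
  m=ok&(Z>52)&(Z<58)&(S>-140)&(S<-60)&(abs(V)<90);print('  front rim',m.sum(),np.percentile(S[m],[1,50,99]).round() if m.sum() else '')
  m=ok&(Z>318)&(S>90)&(S<260)&(abs(V)<100); print('  bar S',np.percentile(S[m],[2,50,98]).round(1) if m.sum() else '','Z',np.percentile(Z[m],[2,50,98]).round(1) if m.sum() else '')
  m=(c['z_map']>0)&(hsv[...,2]<70)&(Z<45)&(Z>10)&(S>-140)&(S<100)&(abs(V)<150);print('  body',m.sum(),np.percentile(S[m],[2,98]).round() if m.sum() else '')
```

```text
wrist -150 80 58 S [101. 106. 110.] V [-126. -122. -106.] Z 98.0
wrist -150 110 99 S [ 82. 113. 117.] V [-126. -122. -107.] Z 127.0
wrist -150 140 217 S [ 84.  90. 122.] V [-126. -112. -106.] Z 155.0
wrist -150 170 190 S [ 90.  94. 124.] V [-124. -110. -106.] Z 183.0
wrist -150 200 576 S [ 96. 109. 133.] V [-126. -120. -106.] Z 218.0
wrist -150 230 480 S [102. 108. 139.] V [-126. -113. -106.] Z 246.0
wrist -150 260 677 S [109. 139. 146.] V [-126. -118. -106.] Z 276.0
wrist -150 290 303 S [114. 121. 140.] V [-113. -109. -105.] Z 295.0
wrist 105 140 22 S [85. 88. 91.] V [105. 106. 107.] Z 155.0
wrist 105 170 21 S [91. 94. 97.] V [105. 106. 107.] Z 185.0
wrist 105 200 134 S [ 99. 110. 117.] V [106. 116. 121.] Z 217.0
wrist 105 230 38 S [104. 107. 109.] V [105. 106. 107.] Z 246.0
wrist 105 260 195 S [111. 146. 161.] V [105. 113. 120.] Z 283.0
wrist 105 290 505 S [129. 151. 163.] V [107. 113. 120.] Z 304.0
wrist 105 320 371 S [152. 156. 165.] V [106. 113. 120.] Z 329.0
wrist plate S [-94. -89.  98.] V [-114. -110.  105.  108.]
  front rim 253 [-86. -83. -61.]
  bar S [152.8 155.  163.1] Z
[... 1343 characters left out ...]
V [-128. -113. -107.] Z 183.0
top -150 200 64 S [102. 118. 143.] V [-128. -122. -108.] Z 218.0
top -150 230 44 S [107. 129. 152.] V [-128. -114. -107.] Z 246.0
top -150 260 39 S [113. 136. 154.] V [-128. -114. -107.] Z 275.0
top -150 290 57 S [119. 140. 160.] V [-128. -112. -106.] Z 299.0
top -150 320 53 S [156. 162. 170.] V [-127. -118. -107.] Z 332.0
top 105 260 22 S [144. 150. 161.] V [109. 111. 118.] Z 278.0
top 105 290 16 S [136. 152. 157.] V [106. 111. 117.] Z 303.0
top 105 320 33 S [154. 161. 170.] V [106. 112. 118.] Z 333.0
top plate S [-94. -89.  93.] V [-119. -113.  106.  110.]
  front rim 160 [-86. -74. -61.]
  bar S [156.1 162.5 171. ] Z [325.2 333.4 339.2]
  body 438 [-97.  93.]
```

{"method": "jog_arm", "body": {"gripper": [-0.7,-0.7,-0.7,-0.2,0,0.05,0.05,0.05,0.05,0.05,0.05,0.05], "linear": [[0.5,4,0.5],[1,8,0.5],[1.5,12,0.5],[2,16,0.5],[2.5,20,0],[3,24,0],[3.4,27,0],[3.4,28.7,0],[3.4,28.7,-1.5],[3.4,28.7,-3],[3.4,28.7,-3],[3.4,28.7,-3]], "twist": [[0,0,0],[0,0,0],[0,0,0],[0,0,0],[0,0,0],[0,0,0],[0,0,0],[0,0,0],[0,0,0],[0,0,0],[0,0,0],[0,0,0]]}}

```text
t: 16.6
eef_pos: [632.6, 277.8, 388.7]
ee_rot: [0.131, 0.991, -0.0, -0.0]
contact_force: [0.7, -0.3, 0.2]
opening: 40.9
finger_force: 0.0
```

```bash
python3 near.py
python3 - <<'E'
from h import *
c=cap('wrist','w7.png');C=cloud(c);K=C[...,2]
a=np.radians(-14.2);v=np.array([np.cos(a),np.sin(a)]);u=np.array([-v[1],v[0]]);D=C[...,:2]-np.array([632.6,278.7])
S=D@u;V=D@v;m=(K>312)&(K<345)&(abs(S)<25)&(V<-20)&(V>-120)
print(m.sum(),np.percentile(S[m],[2,50,98]),np.percentile(K[m],[5,50,95,99]))
l=cv2.fitLine(np.c_[V[m],S[m]].astype(np.float32),cv2.DIST_HUBER,0,.01,.01).ravel();print(l)
E
```

```text
16.6 [632.58201198 277.82810592 388.68344411] 40.852096578153684 [ 0.74184607 -0.26549437  0.23501466] [-0.82  0.43  0.58  1.1  -0.23  1.68  1.  ]
4551 [-8.09215104  0.49873942  9.02618866] [327.74742838 332.50234186 334.41462986 334.92248194]
[ 9.9992853e-01  1.1954742e-02 -7.4308426e+01  4.8041278e-01]
```

View pics/w7.png

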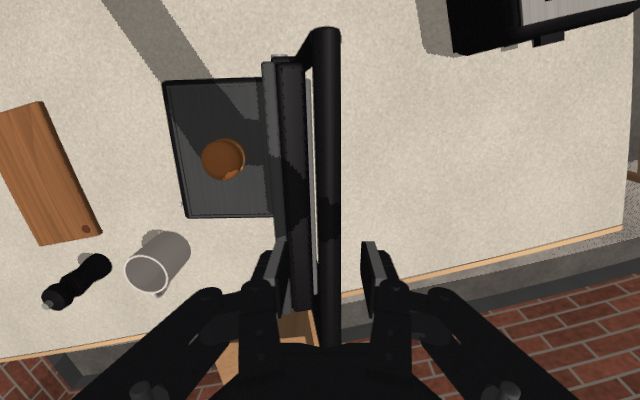

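The bar runs between the fingers at column 328, centred to within 1 mm, with its axis at z about 325.5. I'll descend and grip.

{"method": "jog_arm", "body": {"gripper": [0.05,0.05,0.05,0.05,0.3,0.6,0.8,0.8,0.8], "linear": [[0,0,-2],[0,0,-4],[0,0,-5.9],[0,0,-5.9],[0,0,-5.9],[0,0,-5.9],[0,0,-5.9],[0,0,-5.9],[0,0,-5.9]], "twist": [[0,0,0],[0,0,0],[0,0,0],[0,0,0],[0,0,0],[0,0,0],[0,0,0],[0,0,0],[0,0,0]], "newtons": 30}}

```text
t: 17.55
eef_pos: [633.3, 278.9, 331.5]
ee_rot: [0.13, 0.992, 0.001, 0.002]
contact_force: [0.9, 0.4, 5.7]
opening: 16.7
finger_force: 29.8
```

```bash
python3 near.py
python3 - <<'E'
import numpy as np
a=np.radians(-14.2);u=np.array([-np.sin(a),np.cos(a)]);t0=1.766
for t in np.arange(t0-.04,.35,-.04):
    s=235*(np.cos(t0)-np.cos(t));z=235*(np.sin(t)-np.sin(t0));print(round(t,3),(s*u/10).round(1).tolist(),round(z/10,1))
E
```

```text
17.55 [633.34990115 278.94785859 331.4694314 ] 16.708363042042084 [0.93895193 0.40235725 5.68028006] [-0.84  0.42  0.57  1.22 -0.22  1.56  1.  ]
1.726 [-0.2, -0.9] 0.2
1.686 [-0.5, -1.8] 0.3
1.646 [-0.7, -2.7] 0.4
1.606 [-0.9, -3.6] 0.4
1.566 [-1.1, -4.5] 0.4
1.526 [-1.4, -5.4] 0.4
1.486 [-1.6, -6.3] 0.4
1.446 [-1.8, -7.3] 0.3
1.406 [-2.1, -8.2] 0.1
1.366 [-2.3, -9.1] -0.0
1.326 [-2.5, -9.9] -0.3
1.286 [-2.7, -10.8] -0.5
1.246 [-3.0, -11.7] -0.8
1.206 [-3.2, -12.5] -1.1
1.166 [-3.4, -13.4] -1.5
1.126 [-3.6, -14.2] -1.8
1.086 [-3.8, -15.0] -2.3
1.046 [-4.0, -15.8] -2.7
1.006 [-4.2, -16.6] -3.2
0.966 [-4.4, -17.4] -3.7
0.926 [-4.6, -18.1] -4.3
0.886 [-4.8, -18.8] -4.9
0.846 [-4.9, -19.5] -5.5
0.806 [-5.1, -20.2] -6.1
0.766 [-5.3, -20.8] -6.8
0.726 [-5.4, -21.5] -7.5
0.686 [-5.6, -22.0] -8.2
0.646 [-5.7, -22.6] -8.9
0.606 [-5.9, -23.1] -9.7
0.566 [-6.0, -23.6] -10.5
0.526 [-6.1, -24.1] -11.3
0.486 [-6.2, -24.6] -12.1
0.446 [-6.3, -25.0] -12.9
0.406 [-6.4, -25.3] -13.8
0.366 [-6.5, -25.7] -14.6
```

{"method": "jog_arm", "body": {"gripper": [0.8,0.8,0.8,0.8,0.8,0.8,0.8,0.8,0.8,0.8,0.8,0.8], "linear": [[-0.2,-0.9,0.2],[-0.5,-1.8,0.3],[-0.7,-2.7,0.4],[-0.9,-3.6,0.4],[-1.1,-4.5,0.4],[-1.4,-5.4,0.4],[-1.6,-6.3,0.4],[-1.8,-7.3,0.3],[-2.1,-8.2,0.1],[-2.3,-9.1,0],[-2.5,-9.9,-0.3],[-2.7,-10.8,-0.5]], "twist": [[0,0,0],[0,0,0],[0,0,0],[0,0,0],[0,0,0],[0,0,0],[0,0,0],[0,0,0],[0,0,0],[0,0,0],[0,0,0],[0,0,0]]}}

```text
t: 18.75
eef_pos: [605.5, 168.9, 323.5]
ee_rot: [0.131, 0.991, -0.001, -0.0]
contact_force: [5.0, -1.7, 0.6]
opening: 16.7
finger_force: 30.6
```

```bash
python3 near.py; python3 disc.py 84 106 w8.png
```

```text
18.75 [605.48805525 168.93527877 323.46178576] 16.711436602134768 [ 5.02955807 -1.65062811  0.58643686] [-0.8   0.28  0.61  1.41 -0.16  1.5   1.11]
57 66 1 [567.08598823 113.98906207  63.42286428] ((567.0859985351562, 113.98905944824219), 9.999999747378752e-05) [63.42286428 63.42286428 63.42286428]
84.0 106.0 523 [590.9753092  105.30135769  97.14623288] ((594.1257934570312, 111.00889587402344), 28.530445098876953) [ 90.78496443  98.09965962 100.62681174]
slope [ 0.11080822  0.27773698 97.14623288]
```

View pics/w8.png

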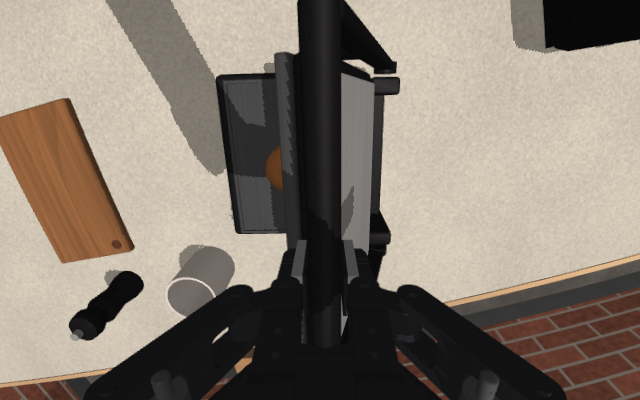

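The lid is following: the bar is in the grip at column 322 and the stack is undisturbed. I've now viewed 11 pictures, one over the limit, so I'll work from numbers from here on.

{"method": "jog_arm", "body": {"gripper": [0.8,0.8,0.8,0.8,0.8,0.8,0.8,0.8,0.8,0.8,0.8,0.8], "linear": [[-0.3,-0.9,-0.3],[-0.5,-1.7,-0.6],[-0.7,-2.6,-1],[-0.9,-3.4,-1.3],[-1.1,-4.2,-1.8],[-1.3,-5,-2.2],[-1.5,-5.8,-2.7],[-1.7,-6.6,-3.2],[-1.9,-7.3,-3.8],[-2.1,-8,-4.4],[-2.2,-8.7,-5],[-2.4,-9.4,-5.6]], "twist": [[0,0,0],[0,0,0],[0,0,0],[0,0,0],[0,0,0],[0,0,0],[0,0,0],[0,0,0],[0,0,0],[0,0,0],[0,0,0],[0,0,0]]}}

```text
t: 20.0
eef_pos: [581.7, 76.3, 267.2]
ee_rot: [0.13, 0.992, -0.0, 0.0]
contact_force: [7.7, -0.8, -3.1]
opening: 16.5
finger_force: 29.3
```

```bash
python3 near.py
python3 - <<'E'
from h import *
c=cap('side');C=cloud(c);K=C[...,2]
a=np.radians(-14.2);v=np.array([np.cos(a),np.sin(a)]);u=np.array([-v[1],v[0]]);D=C[...,:2]-np.array([597,121.6])
S=D@u;V=D@v;ok=c['z_map']>0
for s0 in range(-110,120,20):
    m=ok&(abs(V)<105)&(S>s0)&(S<s0+20)&(K>103)&(K<300)
    if m.sum()>5: print(s0,m.sum(),np.percentile(K[m],[2,20,50,80]).round())
hsv=cv2.cvtColor(c['img'],cv2.COLOR_RGB2HSV)
m=ok&(np.hypot(D[...,0],D[...,1])<45)&(K>60)&(K<104)&(hsv[...,1]>100);print('stack',m.sum(),C[m].mean(0) if m.any() else '')
E
```

```text
20.0 [581.69419211  76.30167484 267.22127313] 16.531746068821832 [ 7.68192174 -0.79606784 -3.13359226] [-0.74  0.2   0.65  1.61 -0.12  1.38  1.24]
-90 17 [262. 274. 295. 299.]
-70 468 [207. 256. 263. 267.]
-50 914 [188. 208. 217. 225.]
-30 260 [165. 173. 221. 225.]
-10 119 [145. 149. 154. 161.]
10 108 [124. 128. 134. 141.]
30 111 [104. 108. 114. 121.]
stack 357 [586.34931478 110.3236232   87.02816493]
```

{"method": "jog_arm", "body": {"gripper": [0.8,0.8,0.8,0.8,0.8,0.8,0.8,0.8], "linear": [[-0.1,-0.3,-0.4],[-0.2,-0.6,-0.7],[-0.2,-1,-1.1],[-0.3,-1.3,-1.4],[-0.4,-1.6,-1.8],[-0.5,-1.8,-2.1],[-0.5,-2.1,-2.5],[-0.6,-2.4,-2.8]], "twist": [[0,0,0],[0,0,0],[0,0,0],[0,0,0],[0,0,0],[0,0,0],[0,0,0],[0,0,0]]}}

```text
t: 20.85
eef_pos: [575.6, 53.0, 239.4]
ee_rot: [0.13, 0.992, 0.0, 0.0]
contact_force: [7.9, 1.4, -2.5]
opening: 16.8
finger_force: 29.8
```

```bash
cat > lid.py <<'E'
from h import *
s=env.sense();print(s['t'],s['eef_pos'],s['contact_force'],s['opening'])
c=cap('side');C=cloud(c);K=C[...,2]
a=np.radians(-14.2);v=np.array([np.cos(a),np.sin(a)]);u=np.array([-v[1],v[0]]);D=C[...,:2]-np.array([597,121.6])
S=D@u;V=D@v;ok=c['z_map']>0
for s0 in range(-110,120,20):
    m=ok&(abs(V)<105)&(S>s0)&(S<s0+20)&(K>103)&(K<300)
    if m.sum()>5: print(s0,m.sum(),np.percentile(K[m],[2,20,50,80]).round())
hsv=cv2.cvtColor(c['img'],cv2.COLOR_RGB2HSV)
g=ok&(np.hypot(D[...,0],D[...,1])<45)&(hsv[...,1]>100)
for lo,hi in((56,66),(67,76),(80,90),(90,104)):
    m=g&(K>lo)&(K<hi)
    if m.any(): print('layer',lo,m.sum(),'S',np.percentile(S[m],[2,50]).round(1),'V',np.percentile(V[m],[2,50,98]).round(1))
E
python3 lid.py
```

```text
20.85 [575.57546738  53.01747465 239.42841091] [ 7.88282213  1.431572   -2.52411804] 16.80931135483703
-110 91 [231. 242. 260. 287.]
-90 470 [224. 230. 236. 240.]
-70 796 [177. 182. 190. 199.]
-50 142 [165. 198. 200. 203.]
-30 18 [104. 144. 288. 296.]
-10 6 [103. 103. 115. 128.]
layer 56 53 S [-31.5 -23. ] V [-31.9 -13.5  21.7]
layer 67 49 S [-32.1 -23.5] V [-31.8 -15.2  20.4]
layer 80 56 S [-30.8 -24.2] V [-31.3 -12.7  20.5]
layer 90 194 S [-29.4  -8.3] V [-29.3  -4.9  23.2]
```

{"method": "jog_arm", "body": {"gripper": [0.8,0.8,0.8,0.8,0.8,0.8,0.8,0.8,0.8], "linear": [[-0.1,-0.3,-0.4],[-0.2,-0.5,-0.8],[-0.2,-0.8,-1.2],[-0.3,-1,-1.6],[-0.3,-1.3,-2],[-0.4,-1.5,-2.4],[-0.4,-1.8,-2.8],[-0.5,-2,-3.2],[-0.5,-2,-3.2]], "twist": [[0,0,0],[0,0,0],[0,0,0],[0,0,0],[0,0,0],[0,0,0],[0,0,0],[0,0,0],[0,0,0]]}}

```text
t: 21.8
eef_pos: [570.7, 33.6, 207.3]
ee_rot: [0.13, 0.992, 0.001, 0.0]
contact_force: [7.1, 0.6, -4.1]
opening: 16.5
finger_force: 29.3
```

```bash
python3 lid.py
```

```text
21.8 [570.73203521  33.56649888 207.27358736] [ 7.0991055   0.62933323 -4.05653972] 16.467853572867707
-110 492 [191. 197. 204. 209.]
-90 823 [134. 140. 151. 203.]
-70 229 [153. 159. 161. 164.]
-50 47 [253. 266. 275. 282.]
-10 61 [142. 144. 145. 147.]
10 81 [136. 137. 139. 140.]
30 93 [129. 130. 132. 134.]
50 87 [122. 124. 126. 128.]
70 58 [117. 119. 120. 122.]
110 11 [103. 104. 104. 105.]
layer 56 50 S [-31.2 -22.3] V [-29.8 -13.5  22.7]
layer 67 48 S [-30.7 -24. ] V [-31.9 -14.5  21.1]
layer 80 36 S [-32.1 -25.5] V [-26.9  -6.4  18.9]
layer 90 12 S [-32.9 -29.1] V [-14.4   1.   12.4]
```

{"method": "jog_arm", "body": {"gripper": [0.8,0.8,0.8,0.8,0.8,0.8], "linear": [[0,-0.1,-0.2],[0,-0.2,-0.4],[-0.1,-0.3,-0.6],[-0.1,-0.4,-0.8],[-0.1,-0.5,-1],[-0.1,-0.5,-1]], "twist": [[0,0,0],[0,0,0],[0,0,0],[0,0,0],[0,0,0],[0,0,0]]}}

```text
t: 22.45
eef_pos: [569.8, 29.6, 198.9]
ee_rot: [0.129, 0.992, 0.001, 0.0]
contact_force: [3.2, 3.5, 2.6]
opening: 16.6
finger_force: 30.0
```

```bash
python3 lid.py
```

```text
22.45 [569.80549985  29.62246081 198.8983845 ] [3.22410714 3.45820196 2.58891948] 16.63638150146409
-110 464 [182. 189. 195. 198.]
-90 894 [107. 115. 130. 139.]
-70 360 [135. 139. 141. 143.]
-50 100 [135. 140. 141. 267.]
-30 12 [140. 140. 141. 143.]
-10 141 [136. 137. 138. 140.]
10 166 [135. 136. 137. 139.]
30 179 [133. 135. 136. 137.]
50 178 [131. 134. 135. 137.]
70 79 [129. 133. 134. 135.]
110 6 [104. 106. 106. 106.]
layer 56 20 S [-31.  -27.6] V [-19.   -4.4  13.3]
```

{"method": "jog_arm", "body": {"gripper": [0.8,0.8,0.8,0.8], "linear": [[0,-0.1,-0.1],[0,-0.1,-0.2],[0,-0.1,-0.3],[0,-0.1,-0.3]], "twist": [[0,0,0],[0,0,0],[0,0,0],[0,0,0]]}}

```text
t: 22.9
eef_pos: [569.8, 29.3, 198.3]
ee_rot: [0.129, 0.992, 0.002, 0.0]
contact_force: [-2.3, 4.5, 15.6]
opening: 16.3
finger_force: 31.2
```

```bash
python3 lid.py
```

```text
22.9 [569.84234986  29.32518561 198.28402917] [-2.26843374  4.47282828 15.58679699] 16.348818144872336
-110 460 [182. 188. 194. 198.]
-90 881 [106. 114. 129. 138.]
-70 374 [134. 139. 141. 143.]
-50 85 [134. 139. 141. 266.]
-30 10 [138. 139. 139. 140.]
-10 147 [135. 137. 138. 139.]
10 168 [134. 136. 137. 138.]
30 180 [132. 135. 136. 137.]
50 173 [132. 134. 135. 136.]
70 77 [130. 133. 134. 135.]
110 9 [103. 104. 105. 106.]
layer 56 22 S [-32.3 -27.6] V [-21.   -3.5  14.6]
```

It is firmly seated. I'll relieve the push, open and withdraw upward.

{"method": "jog_arm", "body": {"gripper": [0.8,0.8,0.8,0.6,0.3,0.1,0.05,0.05,0.05,0.05,0.05,0.05], "linear": [[0,0.1,0.2],[0,0.1,0.3],[0,0.1,0.3],[0,0.1,0.3],[0,0.1,0.3],[0,0.1,0.3],[0,0.1,0.3],[0,0.1,0.8],[0,0.1,2],[0,0.1,4.5],[0,0.1,8],[0,0.1,12]], "twist": [[0,0,0],[0,0,0],[0,0,0],[0,0,0],[0,0,0],[0,0,0],[0,0,0],[0,0,0],[0,0,0],[0,0,0],[0,0,0],[0,0,0]]}}

```text
t: 24.15
eef_pos: [568.9, 27.4, 316.8]
ee_rot: [0.13, 0.991, -0.0, -0.001]
contact_force: [0.8, -0.2, -0.1]
opening: 40.6
finger_force: 0.0
```

{"method": "jog_arm", "body": {"gripper": [0.05,0.05,0.05,0.05,0.05], "linear": [[0,-4,3],[0,-8,6],[0,-12,6],[0,-12,6],[0,-12,6]], "twist": [[0,0,0],[0,0,0],[0,0,0],[0,0,0],[0,0,0]]}}

```text
t: 24.65
eef_pos: [569.3, -93.8, 376.4]
ee_rot: [0.132, 0.991, 0.0, 0.001]
contact_force: [0.3, 1.3, 0.5]
opening: 40.6
finger_force: 0.0
```

```bash
python3 lid.py
python3 - <<'E'
from h import *
for n in('wrist','side'):
  c=cap(n);C=cloud(c);K=C[...,2]
  a=np.radians(-14.2);v=np.array([np.cos(a),np.sin(a)]);u=np.array([-v[1],v[0]]);D=C[...,:2]-np.array([597,121.6])
  S=D@u;V=D@v;m=(K>165)&(K<225)&(S<-85)&(S>-120)&(abs(V)<110)&(c['z_map']>0);print(n,m.sum(),np.percentile(K[m],[50,98]),np.percentile(S[m],[2,50,98]))
hsv=cv2.cvtColor(c['img'],cv2.COLOR_RGB2HSV);g=(np.hypot(D[...,0],D[...,1])<45)&(hsv[...,1]>90)&(hsv[...,0]<32)
for lo,hi in((55,66),(67,77),(79,90)):
  m=g&(K>lo)&(K<hi);print(lo,m.sum(),np.percentile(S[m],[3,50]) if m.any() else '',np.percentile(V[m],[3,97]) if m.any() else '')
E
```

```text
24.65 [569.27272864 -93.81557955 376.35791224] [0.29861072 1.30550167 0.46957265] 40.56035679029522
-110 451 [184. 189. 194. 197.]
-90 756 [106. 114. 126. 136.]
-70 337 [135. 139. 141. 142.]
-50 80 [134. 139. 140. 141.]
-30 11 [140. 140. 141. 142.]
-10 212 [136. 138. 139. 140.]
10 217 [135. 136. 138. 139.]
30 220 [132. 135. 136. 138.]
50 226 [131. 134. 135. 137.]
70 98 [130. 133. 135. 136.]
110 10 [103. 104. 105. 107.]
layer 56 23 S [-32.6 -27.1] V [-21.   -5.6  15.5]
wrist 3288 [196.42041778 198.81993119] [-105.65152004  -99.42138594  -89.67809834]
side 474 [194.37494008 199.54586412] [-106.6958084  -101.39227595  -91.90610686]
55 24 [-31.07022122 -27.33775576] [-19.66104514  13.55787097]
67 0  
79 0
```

```bash
python3 -c "
from rig import env
print(env.close_job())"
```

```text
the job is handed in; nothing more can be done
None
```

The job is handed in and no verdict came back: the slider is stacked and the lid rests on it at about 0.42 rad by my measurement, but the lid hid the patty and bun top at the end, so their alignment was last measured just before it settled; I also viewed 11 pictures, one over the limit.

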